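# Weigh the tin carrier on the spring scale

## Task

Lift the steel carrier with its tin by the grip block on its handle, hang the handle bar in both hooks of the spring scale, and ease the weight on slowly, keeping hold until the scale carries all of it, so that the pointer sinks smoothly to its reading and stands still when you let go, with no drop, bounce or push. Handle the scale gently, keep your hand off it, spill nothing from the carrier, and leave the other things alone.

Things in the scene. Friction and masses are not known exactly. Their poses are not given: they have to be found in the camera images.
- carrier_grip (a point): Centre of the black grip block (14 mm in x, 32 in y, 26 high) in the middle of the carrier's fixed handle bar, on the bar's axis, 125 mm above the carrier's underside. The bar, round steel 8 mm thick, runs along y and is bare and straight from 16 to 58 mm either side; uprights at 66 mm. z up. Grip the block across x, from above.
- carrier: The loose steel carrier: open tray 70 mm (x) by 138 mm (y), 33 mm high, two uprights, handle bar and grip block. Origin at the centre of its underside, y along the bar, z up. The tin stands loose in its middle compartment. Together they weigh 0.3 to 1.0 kg; how much is not known beforehand.
- tin_mid (a point): The centre (half-way up) of the tin, 57 mm in diameter and 72 mm high, that stands in the carrier; its top is 50 mm below the bar. Its filling varies.
- scale: The fixed stand of the spring scale: base plate 170 mm deep, 120 mm wide, 14 mm high; mast with white graduated face and grey spring housing, 400 mm high. Origin on the counter under the mast; the hooks reach out along its -x axis, y runs along its width, z up.
- hook_seat (a point): Mid-way between the two hook seats, moving with the hooks: where the bar's centre (point carrier_grip) is when the bar rests in both seats; 265 mm above the counter while unloaded. Its y axis is the direction the bar must have (either way round), z up. Come in from its -x side, the open side, with the bar above the hook tips and the tray below the hooks.
- yoke (a joint): How far hooks and pointer have sunk, in m: 0 unloaded, end of travel 0.105. The spring yields evenly, 105 N per metre from 0 (about 9.5 mm per newton), lightly damped. A carrier let go before its weight is all on the hooks drops and bounces; pushed beyond, it springs up.
- tape: A roll of white tape, 66 mm across and 19 mm high, lying on the counter; leave it alone. Origin under its centre.
- timer: A round kitchen timer, 60 mm across and 52 mm high; leave it alone. Origin under its centre.
- marker: A felt marker, 132 mm long and 13 mm thick, lying on the counter; leave it alone. Origin under its middle.
- jar: A spice jar, 45 mm across and 108 mm high; leave it alone. Origin under its centre.
- cross_bar (a point): Middle of the scale's cross bar, 100 mm behind (+x) the seats, moving with the hooks. Two hooks of 8 mm round steel reach forward (-x) from it, 40 mm either side (y), 72 mm free between. Each has a V seat and, 20 mm ahead (-x) of it, an upturned tip 22 mm above the seat point. A bar set down within 12 mm (x) of the seat point slides home.

How it is judged:
By the outcome, as a careful person would: the job done as asked, in the order asked, and still so for the second after the job is handed in, with the robot touching nothing.
It also fails if it takes over 54 s, if anything falls off the work surface, if the arm or the gripper's body presses on something with over 40 N, if the wrist force passes 120 N, or if a joint passes its speed limit or range.

## Robot

A 6-joint arm with a two-finger parallel gripper is mounted at the origin on a cart in front of the work surface, level with it; the furniture and walls round the work are solid. World frame = base frame: x ahead of the robot, y to its left, z up, the work surface at z = 0. Lengths are in mm, angles in rad, forces in N, time in s.
With the tool pointing down it reaches from about 350 to 975 mm from the base axis. Payload 7.1 kg.
Tool frame: the origin (TCP) lies on the front face of the gripper's body, between the roots of the fingers; the fingertips stand 80 mm ahead of it and the grasp point (between the pads) lies 61 mm ahead of it (env.tips_ahead is the distance from the TCP to the fingertips, in mm); z points along the fingers, y is the line along which they close (so a half turn about z gives the same grasp; the last joint's range is limited). The gripper opens to 88 mm and grips with 3 to 60 N. Pads are 20 mm wide; open, the fingers measure 115 mm over their backs; the gripper's body (75 mm by 178 mm) begins 61 mm behind the grasp point.
Start: joints at [1.287, 0.423, 1.63, -0, 1.089, -0.019], TCP at [163.541, 603.208, 302.675] pointing down, gripper open.
Joint ranges: [-3, 3], [-0.9, 2.11], [0.09, 2.58], [-1.31, 4.45], [0.11, 2.69], [-2.54, 2.54]. Speed limits (rad/s): [2.39, 2.39, 3.01, 3.14, 3.14, 3.14].

## Interface

Orientations are given as a unit quaternion [x, y, z, w].
In Python, from station import env, set_gripper, viewer, workorder gives the robot as it stands. Calls block until the motion is done:
- env.reach(position, orientation): joint-space move of the TCP to a pose.
- env.move_l(position, rot=None, rate=150, f_stop=None): straight line of the TCP; rot=None keeps the orientation; rate is the mean speed in mm/s. With f_stop (N) it stops when the force on the tool has changed by that much, and returns True; else False.
- env.move_joints(angles): joint-space move.
- set_gripper(opening): finger opening in mm; the grip force is fixed at half the most; returns when the fingers have stopped.
- env.hold(seconds).
- env.ik(position, orientation): joint angles nearest the present ones, or None.
- env.read_state(): the state.
- viewer.camera(name): name is "side" or "top"; returns the picture (480x640x3 uint8, blue, green, red); there is no depth.
- viewer.camera_params(name): a dict with "fx", "fy", "cx", "cy" (pixels), "pose" (4x4, takes a point from camera to world coordinates). Camera axes: x right, y up, looking along -z (the intrinsics and any distortion apply to the point x, -y, -z); pixel columns grow to the right and rows downward; lengths in mm; the calibration is good to about 2 mm. A picture is of the moment at which its call begins. camera_params takes no time and is no camera call.
A pose or a line that the arm cannot do raises env.IKError and nothing moves.
- workorder.sign_off(): hands the job in; it is judged then, once.
The state is a dict: "time_s": time; "qpos": joint angles; "dq": joint speeds; "tau": joint torques, N m; "tool_pos": TCP position; "orientation": TCP orientation; "force": force on the tool from outside, world axes, zero at the start; "wrist_torque": the same for the moment, N m; "width": finger opening in mm; "grip_force": force on a finger pad.
Only numpy, scipy, OpenCV 4.12 (cv2) and the standard library are available. Lean on these libraries where they do the work, as an engineer would, in place of code of your own. Each camera call takes 0.05 s, during which the arm holds its last target. There are 200 camera calls.

## Working session

There is one attempt and no reset: what is moved stays moved. The work goes in short steps, each a Python script; the robot and the scene stay as the last script left them, time stands still between calls to the robot, and variables do not carry over. Pictures are saved under pics/ and viewed, at most 10 in all, crops included, and the job is handed in when it is done.

```bash
mkdir -p pics; ls
python3 - <<'E'
from station import env, viewer
import cv2
for n in("side","top"):
    cv2.imwrite(f"pics/{n}0.png",viewer.camera(n)); p=viewer.camera_params(n); print(n,p)
s=env.read_state(); print(s)
E
```

```text
pics
side {'fx': 595.2811041543009, 'fy': 595.2811041543009, 'cx': 318.5486252967493, 'cy': 239.99165176768128, 'pose': array([[-8.89333303e-01,  3.51224540e-01, -2.92792757e-01,
         1.41766614e+02],
       [-4.57228901e-01, -6.90468990e-01,  5.60530379e-01,
         7.11385864e+02],
       [-5.29229495e-03,  6.32371644e-01,  7.74647078e-01,
         1.29302496e+03],
       [ 0.00000000e+00,  0.00000000e+00,  0.00000000e+00,
         1.00000000e+00]])}
top {'fx': 595.9860631185682, 'fy': 595.9860631185682, 'cx': 327.37183198629964, 'cy': 239.9908423315786, 'pose': array([[-2.22965996e-02,  9.80930695e-01, -1.93074684e-01,
         2.78790108e+02],
       [-9.99633358e-01, -2.48418869e-02, -1.07717106e-02,
        -1.03571040e+02],
       [-1.53626410e-02,  1.92763722e-01,  9.81124934e-01,
         1.69904365e+03],
       [ 0.00000000e+00,  0.00000000e+00,  0.00000000e+00,
         1.00000000e+00]])}
{'time_s': 0.1, 'qpos': array([ 1.28700781e+00,  4.23740744e-01,  1.63059473e+00,  1.50718853e-06,
        1.08858741e+00, -1.90177139e-02]), 'dq': array([-0.00023655, -0.00300582, -0.00129525,  0.00030304,  0.00055916,
        0.00033591]), 'tau': array([-1.69495377e-05, -5.45617175e+01, -2.74324894e+01,  6.45371061e-02,
        1.88167824e-02, -1.21672809e-05]), 'tool_pos': array([163.4334242 , 602.85672966, 302.00154285]), 'orientation': array([ 1.31999364e-01,  9.91249578e-01, -6.57404780e-04, -1.00975856e-04]), 'force': array([-0.41969965,  0.70799071,  0.23850898]), 'wrist_torque': array([0.00265633, 0.0090404 , 0.03348909]), 'grip_force': 0.0, 'width': 88.03387665671542}
```

View pics/side0.png

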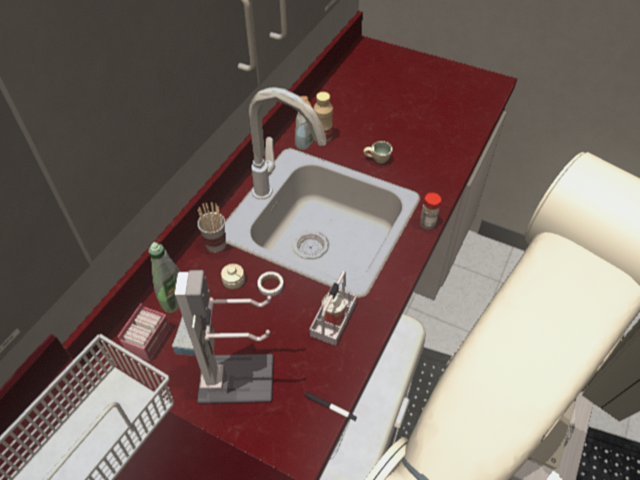

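View pics/top0.png

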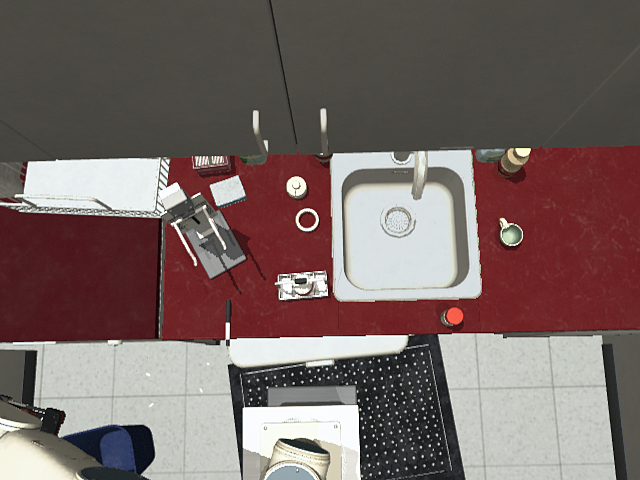

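Run:
```python
import cv2
a=cv2.imread("pics/top0.png");b=cv2.imread("pics/side0.png")
def z(i,x,y,w,h,f,n): cv2.imwrite(n,cv2.resize(i[y:y+h,x:x+w],None,fx=f,fy=f,interpolation=cv2.INTER_CUBIC))
z(a,150,170,190,140,4.2,"pics/tz.png"); z(b,165,245,200,165,3.6,"pics/sz.png")
```

```text
(no output)
```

View pics/tz.png

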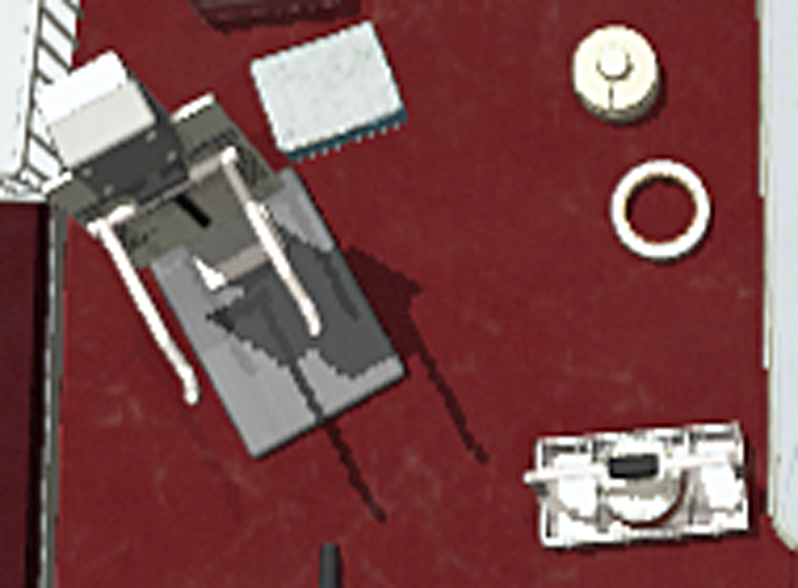

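View pics/sz.png

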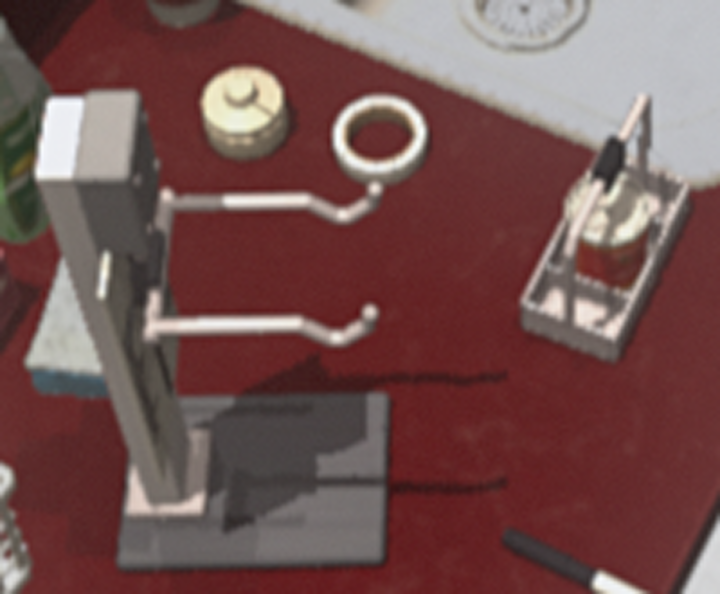

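The top view shows the carrier's grip at about (300,281), its rim corners, and the hook tips at (196,265) and (225,248). The side view shows the tips at (269,297) and (268,332). I'll triangulate these.

```bash
cat > h.py <<'E'
import numpy as np, cv2
from station import env, set_gripper, viewer, workorder
from scipy.spatial.transform import Rotation as R
def ray(n,u,v):
    p=viewer.camera_params(n); T=p["pose"]
    d=T[:3,:3]@np.array([(u-p["cx"])/p["fx"],-(v-p["cy"])/p["fy"],-1]); return T[:3,3],d/np.linalg.norm(d)
def onz(n,uv,z):
    o,d=ray(n,*uv); return o+d*(z-o[2])/d[2]
def tri(a,b):
    (o1,d1),(o2,d2)=ray("top",*a),ray("side",*b)
    s=np.linalg.lstsq(np.c_[d1,-d2],o2-o1,rcond=None)[0]; p,q=o1+s[0]*d1,o2+s[1]*d2
    return (p+q)/2,np.linalg.norm(p-q)
def proj(n,P):
    p=viewer.camera_params(n); T=p["pose"]; c=T[:3,:3].T@(np.asarray(P)-T[:3,3])
    return np.array([p["cx"]+p["fx"]*c[0]/-c[2],p["cy"]-p["fy"]*c[1]/-c[2]])
E
python3 - <<'E'
from h import *
np.set_printoptions(precision=1,suppress=True)
t=lambda x,y:(150+x/4.2-.4,170+y/4.2-.4); s=lambda x,y:(165+x/3.6-.4,245+y/3.6-.4)
print("tips",*[tri(t(*a),s(*b)) for a,b in [((192,396),(371,314)),((316,328),(376,188))]])
print("roots",*[tri(t(*a),s(*b)) for a,b in [((100,228),(151,326)),((232,155),(168,198))]])
print("tips@287",[onz("top",t(*a),285) for a in[(192,396),(316,328)]])
print("roots@265",[onz("top",t(*a),265) for a in[(100,228),(232,155)]])
print("rim",[onz("top",t(*a),33) for a in[(538,437),(742,423),(748,530),(547,547)]])
print("base",[onz("top",t(*a),14) for a in[(258,455),(405,370)]],[onz("side",s(*a),14) for a in[(386,393),(384,560)]])
print("bar side@125", [onz("side",s(*a),125) for a in [(645,100),(572,245)]])
print("bar top@125", [onz("top",t(*a),125) for a in [(530,478),(742,452)]])
for n,box in(("top",(280,265,325,295)),("side",(325,278,350,305))):
    i=cv2.imread(f"pics/{n}0.png"); x0,y0,x1,y1=box; c=i[y0:y1,x0:x1].max(2)
    m=(c<55).astype(np.uint8); k,l,st,ce=cv2.connectedComponentsWithStats(m)
    for j in range(1,k):
        if st[j,4]>8: print(n,st[j]+[x0,y0,0,0,0],ce[j]+[x0,y0])
E
```

```text
tips (array([506.3, 231.2, 284.1]), np.float64(0.7227825478213885)) (array([544.2, 160.2, 285.5]), np.float64(0.21814739797800345))
roots (array([609.1, 289. , 278.7]), np.float64(2.0983062246216075)) (array([651.2, 213.1, 273.3]), np.float64(0.5203964119887738))
tips@287 [array([506.5, 231.1, 285. ]), array([544.4, 160.3, 285. ])]
roots@265 [array([611.3, 292.3, 265. ]), array([653.6, 215.1, 265. ])]
rim [array([513.4,  57. ,  33. ]), array([519.6, -80.2,  33. ]), array([447.6, -82.6,  33. ]), array([439.4,  51.5,  33. ])]
base [array([508.4, 249.5,  14. ]), array([564.5, 149.6,  14. ])] [array([564. , 150.3,  14. ]), array([506., 253.,  14.])]
bar side@125 [array([482.4, -71.4, 125. ]), array([474.3,  53.2, 125. ])]
bar top@125 [array([474.5,  53.4, 125. ]), array([487.7, -81.1, 125. ])]
top [295 279  11   5  29] [299.6 281.2]
side [331 286   7  10  16] [334.8 291.2]
```

```bash
cat >> h.py <<'E'
SEAT=np.array([543.2,205.2,265]); PSI_S=np.radians(28.8); PSI_C=np.radians(3.3)
def quat(psi,flip=1):
    y=flip*np.array([np.cos(psi),np.sin(psi),0]); z=np.array([0,0,-1.]); return R.from_matrix(np.c_[np.cross(y,z),y,z]).as_quat()
XS=np.array([np.cos(PSI_S),np.sin(PSI_S),0])
def F(t=.3,n=10):
    f=[]
    for _ in range(n): env.hold(t/n); f.append(env.read_state()["force"])
    return np.mean(f,0),np.std(f,0)
E
python3 - <<'E'
from h import *
np.set_printoptions(precision=2,suppress=True)
t=lambda x,y:(150+x/4.2-.4,170+y/4.2-.4); s=lambda x,y:(165+x/3.6-.4,245+y/3.6-.4)
print("grip",tri((299.6,281.2),(334.8,291.2)),onz("top",(300.2,281),138))
for p in [onz("top",t(62,168),400),onz("top",t(160,113),400),onz("side",s(133,180),400),onz("side",s(138,93),400)]: print(p,(p-SEAT)@XS)
for f in(1,-1):
    print(f,env.ik([480,-13.6,300],quat(PSI_C,f)),env.ik(SEAT+[0,0,100],quat(PSI_S,f)),env.ik(SEAT+[0,0,-40],quat(PSI_S,f)))
E
```

```text
grip (array([477.61, -10.37, 127.59]), np.float64(1.8111652508955944)) [477.66 -12.37 138.  ]
[613.52 276.46 400.  ] 95.94806204825572
[642.66 224.39 400.  ] 96.40387202064038
[609.29 273.99 400.  ] 91.05341038879368
[637.67 227.82 400.  ] 93.68613228932978
1 [-0.05  0.21  1.94 -0.    0.98 -0.11] [ 0.34  0.29  1.67 -0.    1.18 -0.16] [ 0.34  0.46  1.78 -0.    0.9  -0.16]
-1 None None None
```

Run:
```python
from h import *
np.set_printoptions(precision=2,suppress=True)
q=quat(PSI_C); G=np.array([478.5,-12,127+61])
s=env.read_state(); o=s["orientation"]
env.reach([105,390,400],o)
env.reach([400,-10,400],q)
set_gripper(50)
env.reach(G+[0,0,60],q)
env.move_l(G,rate=60,f_stop=8)
s=env.read_state(); print(s["time_s"],s["tool_pos"],F())
i=viewer.camera("side");j=viewer.camera("top")
f=lambda im,c:cv2.resize(im[c[1]:c[1]+110,c[0]:c[0]+130],None,fx=3,fy=3,interpolation=cv2.INTER_CUBIC)
cv2.imwrite("pics/g1.png",np.hstack([f(i,(265,240)),f(j,(235,220))]))
```

```text
5.4833 [478.72 -12.02 188.26] (array([ 0.01,  0.14, -0.12]), array([0.52, 0.51, 0.25]))
```

View pics/g1.png

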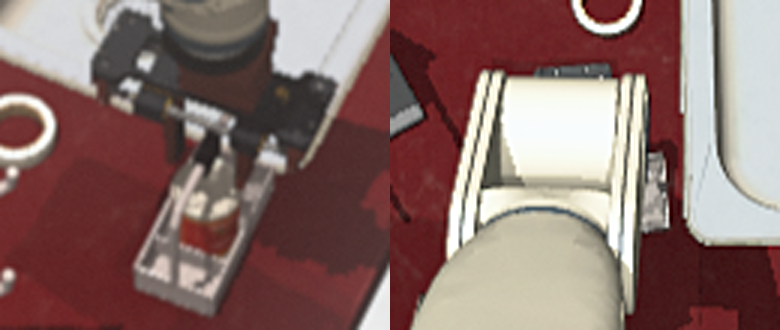

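Run:
```python
from h import *
np.set_printoptions(precision=2,suppress=True)
print("base",F(.5,50))
set_gripper(10); s=env.read_state(); print(s["width"],s["grip_force"],F(.2,20)[0])
p=s["tool_pos"]
env.move_l(p+[0,0,25],rate=40); print("lift",F(.5,50),env.read_state()["wrist_torque"])
zc=p[2]; q=quat(PSI_S)
env.move_l(p+[0,0,185],rate=130)
A=SEAT-70*XS; z=env.read_state()["tool_pos"][2]
env.reach([A[0],A[1],z],q)
s=env.read_state(); print(s["time_s"],s["tool_pos"],s["width"],"zbar offset: bar z = tool z -",zc-125)
print("W",F(.6,60))
i=viewer.camera("side");j=viewer.camera("top")
cv2.imwrite("pics/s2f.png",i);cv2.imwrite("pics/t2f.png",j)
f=lambda im,c:cv2.resize(im[c[1]:c[1]+200,c[0]:c[0]+130],None,fx=3,fy=3,interpolation=cv2.INTER_CUBIC)
cv2.imwrite("pics/g2.png",np.hstack([f(i,(200,210)),f(j,(150,150))]))
```

```text
base (array([-0.02, -0.07, -0.09]), array([0.49, 0.41, 0.58]))
13.898964560991518 29.998412132263184 [ 0.58  0.45 -3.21]
lift (array([-0.03,  0.05, -5.86]), array([0.57, 0.48, 0.57])) [-0.04 -0.02  0.01]
10.4833 [481.59 171.7  371.33] 14.12197222493135 zbar offset: bar z = tool z - 62.78463668002459
W (array([ 0.1 ,  0.02, -5.89]), array([0.51, 0.48, 0.48]))
```

View pics/g2.png

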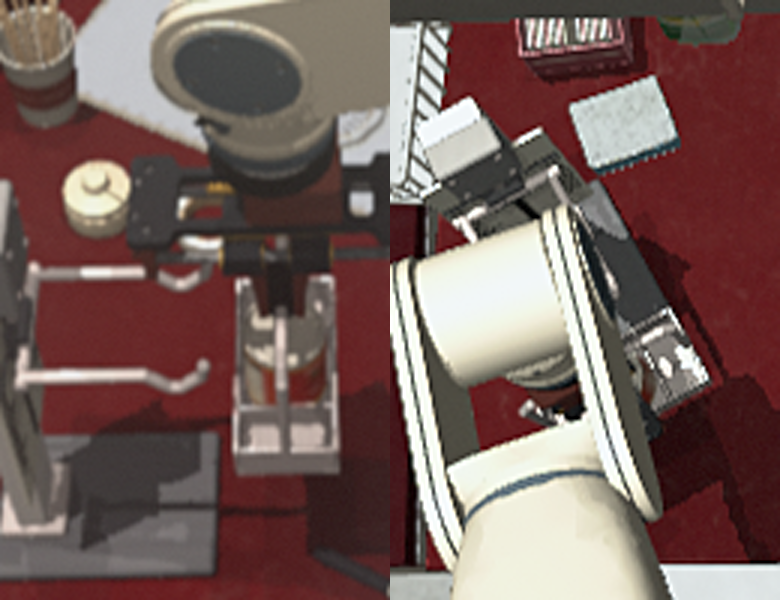

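Run:
```python
from h import *
np.set_printoptions(precision=2,suppress=True)
s=env.read_state(); z=s["tool_pos"][2]
print(env.move_l([SEAT[0],SEAT[1],z],rot=quat(PSI_S),rate=40,f_stop=4))
s=env.read_state(); print(s["time_s"],s["tool_pos"],F(.3,30))
i=viewer.camera("side");cv2.imwrite("pics/s3f.png",i)
cv2.imwrite("pics/g3.png",cv2.resize(i[240:390,165:345],None,fx=4,fy=4,interpolation=cv2.INTER_CUBIC))
P=s["tool_pos"]-[0,0,62.8]; Y=np.array([-XS[1],XS[0],0])
for n,Q in dict(barc=P,barL=P+40*Y,barR=P-40*Y,seatL=SEAT+40*Y,seatR=SEAT-40*Y,body=s["tool_pos"]+89*XS).items(): print(n,(proj("side",Q)-[165,240])*4)
```

```text
False
12.9833 [543.05 205.14 372.04] (array([-0.14,  0.09, -5.86]), array([0.48, 0.47, 0.48]))
barc [368.17 269.39]
barL [365.02 340.18]
barR [371.18 201.62]
seatL [372.47 387.02]
seatR [378.14 250.41]
body [166.2  201.26]
```

View pics/g3.png

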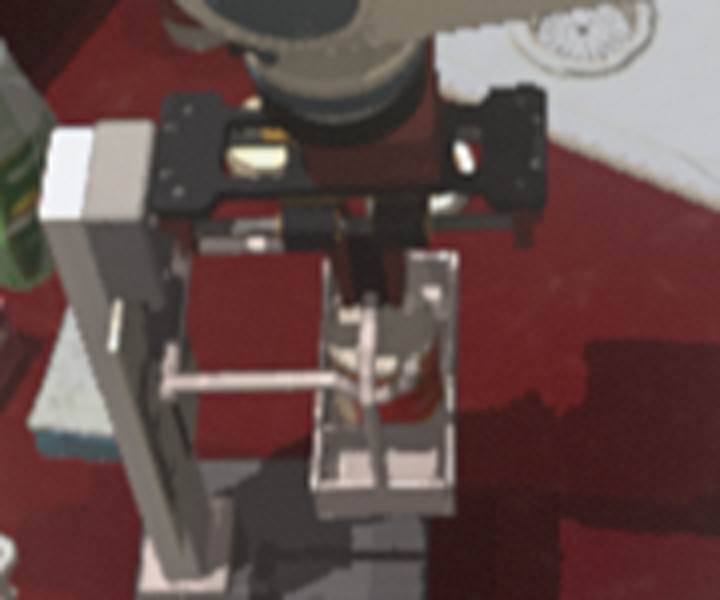

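Run:
```python
from h import *
np.set_printoptions(precision=2,suppress=True)
q=quat(PSI_S); S=SEAT-1.5*XS
def rep(n):
    f,_=F(.4,40); s=env.read_state(); print(n,round(s["time_s"],2),s["tool_pos"],"Fz %.2f Fx %.2f Fy %.2f"%(f[2],f@XS,f@[-XS[1],XS[0],0]),s["wrist_torque"])
env.move_l([S[0],S[1],333],rot=q,rate=40); rep("pre")
for z in (325,318,311):
    env.move_l([S[0],S[1],z],rot=q,rate=15); rep(z)
i=viewer.camera("side");cv2.imwrite("pics/g4.png",cv2.resize(i[240:390,165:345],None,fx=4,fy=4,interpolation=cv2.INTER_CUBIC))
```

```text
pre 14.74 [541.93 204.5  333.15] Fz -5.69 Fx 0.02 Fy -0.15 [-0.05  0.07  0.02]
325 15.76 [541.92 204.49 325.08] Fz -5.34 Fx 0.76 Fy -0.11 [ 0.01 -0.15 -0.04]
318 16.71 [541.93 204.49 318.1 ] Fz -4.61 Fx 1.10 Fy -0.26 [ 0.08 -0.1  -0.  ]
311 17.66 [541.92 204.51 311.07] Fz -3.91 Fx 1.28 Fy -0.27 [ 0.1  -0.2  -0.07]
```

View pics/g4.png

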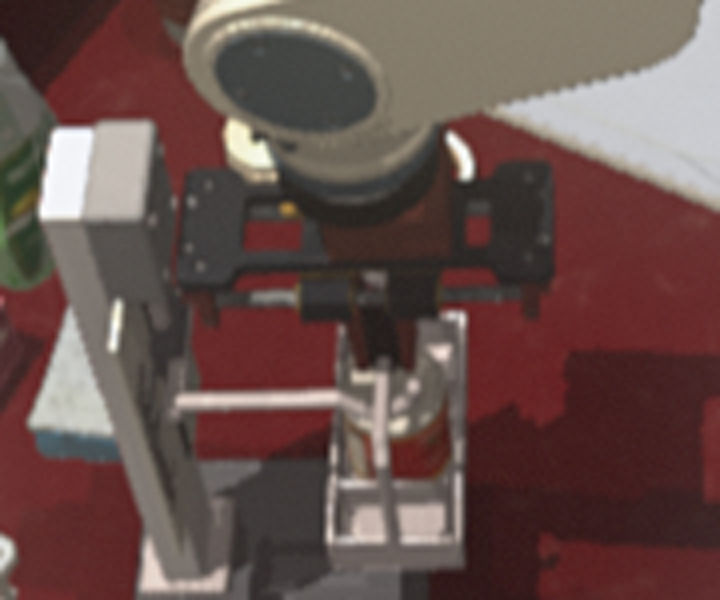

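The bar is in both hooks, loading at about 0.1 N/mm. A +x side force shows it sits on the front wall of the V, so I'll centre it in small steps.

Run:
```python
from h import *
np.set_printoptions(precision=2,suppress=True)
q=quat(PSI_S)
for k in (-.5,.5,1.5,2.5):
    S=SEAT+k*XS
    env.move_l([S[0],S[1],311],rot=q,rate=5)
    f,_=F(.4,40); s=env.read_state(); print(k,round(s["time_s"],2),"Fz %.2f Fx %.2f Fy %.2f"%(f[2],f@XS,f@[-XS[1],XS[0],0]),s["tool_pos"])
    if f@XS<.15: break
```

```text
-0.5 18.39 Fz -3.91 Fx 0.66 Fy 0.36 [542.71 204.97 310.98]
0.5 19.07 Fz -4.16 Fx 0.04 Fy 0.16 [543.6  205.4  310.97]
```

Run:
```python
from h import *
np.set_printoptions(precision=2,suppress=True)
q=quat(PSI_S)
for k,z in ((.5,298),(1.2,298),(.8,298),(.8,285)):
    S=SEAT+k*XS
    env.move_l([S[0],S[1],z],rot=q,rate=10)
    f,_=F(.5,50); s=env.read_state(); print(k,z,round(s["time_s"],2),"Fz %.2f Fx %.2f Fy %.2f"%(f[2],f@XS,f@[-XS[1],XS[0],0]),s["tool_pos"])
```

```text
0.5 298 20.94 Fz -2.73 Fx -1.29 Fy -0.05 [543.63 205.44 298.01]
1.2 298 21.61 Fz -2.77 Fx -1.44 Fy -0.01 [544.27 205.79 298.04]
0.8 298 22.27 Fz -2.70 Fx 0.96 Fy 0.22 [544.1  205.67 298.13]
0.8 285 24.14 Fz -1.51 Fx 2.82 Fy 0.25 [543.92 205.61 285.02]
```

Run:
```python
from h import *
np.set_printoptions(precision=2,suppress=True)
q=quat(PSI_S); k=.8; z=276
for n in range(7):
    S=SEAT+k*XS
    env.move_l([S[0],S[1],z],rot=q,rate=10 if n==0 else 2)
    f,_=F(.5,50); s=env.read_state(); fx=f@XS
    print(round(k,2),round(z,2),round(s["time_s"],2),"Fz %.2f Fx %.2f Fy %.2f"%(f[2],fx,f@[-XS[1],XS[0],0]),s["tool_pos"],s["wrist_torque"])
    if n and abs(fx)<.4: break
    k+=np.clip(.12*fx,-.3,.3)
```

```text
0.8 276 25.61 Fz -0.50 Fx 2.99 Fy -0.03 [543.93 205.6  276.04] [ 0.18 -0.42  0.03]
1.1 276 26.27 Fz -0.40 Fx 1.78 Fy -0.26 [544.04 205.65 275.92] [-0.03 -0.17  0.03]
1.31 276 26.94 Fz -0.55 Fx -0.64 Fy -0.51 [544.12 205.75 275.89] [-0.19  0.16 -0.04]
1.24 276 27.61 Fz -0.41 Fx -1.67 Fy -0.41 [544.15 205.74 275.92] [-0.29  0.26  0.07]
1.04 276 28.27 Fz -0.36 Fx -1.67 Fy -0.35 [544.14 205.71 276.03] [-0.22  0.26 -0.03]
0.84 276 28.94 Fz -0.51 Fx -0.34 Fy -0.14 [544.04 205.66 276.07] [-0.08  0.05 -0.02]
```

Run:
```python
from h import *
np.set_printoptions(precision=2,suppress=True)
q=quat(PSI_S); k=.84; z=273
for n in range(5):
    S=SEAT+k*XS
    env.move_l([S[0],S[1],z],rot=q,rate=4)
    f,_=F(1.,150); s=env.read_state(); fx=f@XS
    print(round(k,2),round(z,2),round(s["time_s"],2),"Fz %.2f Fx %.2f Fy %.2f"%(f[2],fx,f@[-XS[1],XS[0],0]),s["tool_pos"],s["wrist_torque"])
    e=f[2]+.09
    if abs(e)<.06 and abs(fx)<.5: break
    z+=np.clip(e/.105,-2,2) if abs(e)>.05 else 0
    k+=np.clip(.06*fx,-.15,.15) if abs(fx)>.4 else 0
```

```text
0.84 273 31.09 Fz -0.18 Fx 1.39 Fy -0.13 [543.95 205.62 273.01] [ 0.05 -0.27 -0.02]
0.92 272.13 32.71 Fz -0.11 Fx 1.57 Fy -0.09 [543.99 205.66 272.12] [ 0.01 -0.22 -0.03]
1.02 272.13 34.21 Fz -0.04 Fx 0.75 Fy -0.22 [544.04 205.68 272.11] [-0.07 -0.04 -0.06]
1.06 272.13 35.71 Fz -0.04 Fx -0.25 Fy -0.22 [544.1  205.68 272.09] [-0.16  0.16  0.03]
```

Run:
```python
from h import *
np.set_printoptions(precision=2,suppress=True)
I=[viewer.camera("side")]
set_gripper(17); print(F(.3,30)[0],env.read_state()["time_s"]); I.append(viewer.camera("side"))
set_gripper(40)
p=env.read_state()["tool_pos"]-4*XS; env.move_l(p,rate=15)
print(F(.3,30)[0])
env.move_l(p+[0,0,55],rate=50,f_stop=4)
p=env.read_state()["tool_pos"]; env.move_l(p-90*XS+[0,0,30],rate=80)
I.append(viewer.camera("side")); print(env.read_state()["time_s"])
cv2.imwrite("pics/g5.png",np.hstack([cv2.resize(i[260:400,195:300],None,fx=2.5,fy=2.5,interpolation=cv2.INTER_CUBIC) for i in I]))
```

```text
[-0.   -0.03 -0.05] 36.3
[-0.02 -0.15  0.04]
40.2167
```

View pics/g5.png

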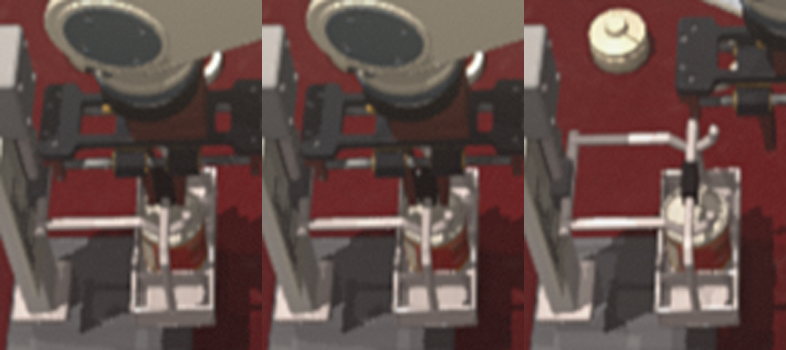

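The carrier hangs level in both hooks. It didn't shift between the last held frame and the released one, and the hand is clear.

```bash
python3 -c "
from h import *
env.hold(.5); print(workorder.sign_off(), env.read_state()['time_s'])"
```

```text
the job is handed in; nothing more can be done
the job is handed in; nothing more can be done
```

The job is handed in at about 41 s: the carrier and tin (about 5.8 N) hang in both hooks, and the last pictures showed no drop or bounce when I let go and the hand clear of the scale.

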